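# Nest the blue-handled dispensing pan in the large pan

## Task

Put the small blue-handled steel pan away inside the large black-handled pan: let it stand right down on the large pan's floor, upright, with its handle pointing the opposite way from the large pan's handle so that the two handles clear each other. Set it in rather than dropping it, keep the large pan standing on the bench, and leave the yellow-handled pan where it is.

Things in the scene. Friction and masses are not known exactly. Their poses are not given: they have to be found in the camera images.
- pan_large: Shallow round steel pan, loose, 0.6 kg: 140 mm across the rim, 124 at the foot, 52 high, wall and floor 3 mm. Origin: centre of underside, z up, +x along its one black handle (16 mm thick), which leaves the wall 40 mm up and slopes up to 98 mm high at 188 mm from the axis; a handle lying over it stops a pan seating. At the start it points away from the robot and to its right.
- pan_blue: Small tall round steel pan, blue handle, loose, 0.16 kg: 100 mm across the rim, 88 at the foot, 85 high, wall 3 mm. Origin: centre of underside, z up, +x along its level handle, a bar 14 x 14 mm reaching 152 mm from the axis, centre line 78 mm above the underside; at the start it points back toward the robot and to its right. Seated, its underside is 3 mm above the large pan's; 15 mm play all round.
- blue_grip (a point): A point on the blue handle's centre line, a good place to pinch it across its 14 mm width: 90 mm from the small pan's axis along its +x, 78 mm above its underside. Its axes are the blue pan's.
- pan_yellow: A second small pan, same shape, size and axes as the blue-handled one but with a yellow handle; it must stay where it is. The large pan stands to the robot's right; the two small pans stand in the middle and on the left, in either order.

How it is judged:
At the end, for the whole second after the job is handed in: The blue-handled pan is at rest in the large pan: axes within 18 mm, undersides within 10 mm in height, both upright within 6 degrees, blue grip point 60 mm or more from the large axis on the side opposite its handle (about 35 degrees either way); the large pan stands on the bench (horizontal distance between pan_blue and pan_large below 0.018 m and z of pan_blue in the frame of pan_large between -0.002 and 0.01 m and x of blue_grip in the frame of pan_large below -0.06 m and angle between each of pan_blue, pan_large's own z axis and vertical below 0.1 rad and height (world z) of pan_large between -0.01 and 0.01 m and linear speed of each of pan_blue, pan_large below 0.02 m/s); the robot touches nothing.
It fails at once if the yellow-handled pan is moved by more than 20 mm (distance of pan_yellow from where it was at the start of the episode above 0.02 m).
It fails at once if the blue-handled pan is dropped (falls unheld faster than 0.7 m/s, about 25 mm of free fall) (linear speed of pan_blue above 0.7 m/s and contact force between the fingers and pan_blue below 0.05 N).
It also fails if it takes over 40 s, if anything falls off the work surface, if the arm or the gripper's body presses on something with over 40 N, if the wrist force passes 120 N, or if a joint passes its speed limit or range.

## Robot

A 7-joint arm with a two-finger parallel gripper is mounted at the origin on the work surface. World frame = base frame: x ahead of the robot, y to its left, z up, the work surface at z = 0. Lengths are in m, angles in rad, forces in N, time in s.
With the tool pointing down it reaches from about 0.35 to 0.9 m from the base axis. Payload 7.2 kg.
Tool frame: the origin (TCP) lies at the centre of the arm's flange, where the gripper is bolted on; the fingertips stand 182 mm ahead of it and the grasp point (between the pads) lies 163 mm ahead of it; z points along the fingers, x is the direction in which the jaws open and shut, and the axes are right-handed (so a half turn about z gives the same grasp; the last joint's range is limited). The gripper opens to 88 mm and grips with 3 to 60 N. Pads are 20 mm wide; open, the fingers measure 115 mm over their backs; the gripper's body (75 mm by 178 mm) begins 61 mm behind the grasp point.
Start: joints at [-1.398, 0.411, -0.013, 1.596, 0.006, 1.134, -0.082], TCP at [0.149, 0.607, 0.405] pointing down, gripper open.
Joint ranges: [-2.95, 2.95], [-0.29, 1.99], [-1.47, 1.44], [0.14, 2.54], [-1.03, 4.17], [0.13, 1.85], [-2.86, 2.86]. Speed limits (rad/s): [2.39, 2.39, 3.01, 3.01, 3.14, 3.14, 3.14].

## Interface

Orientations are given as a unit quaternion [w, x, y, z].
In Python, from station import arm gives the robot as it stands.
- The arm moves only by the shell command python3 -m crank 'ROWS'. ROWS is JSON, a list of rows, each a list of 7 numbers: the shift along the tool's x, y, z in m, then the turn, a rotation vector about the tool's x, y, z in rad, then the opening, from 0 (shut) to 1 (fully open). In form: [[tx, ty, tz, rx, ry, rz, grip], ...]. A call has exactly 10 rows; each row shifts and turns the commanded pose from where the row before left it, along the tool's axes as they then stand; what a row does not reach is not made up. A row lasts 1/12 s, in which the tool goes at most 41.7 mm and 7.16 degrees, less where a joint would pass 70% of its speed; a pose out of reach is approached as far as the arm can. A call is refused whole if a number of a shift passes 0.0417 or a number of a turn 0.125, either way. A call with a gripper value outside its range is refused whole. The fingers move at their own pace and stop on an object; the grip force is fixed at half the most. Time passes only in rows, so rows that do not move let the fingers close, or fill a call up. It gives the time, the measured TCP pose, the force and the opening at its end, in the units of the state.
- arm.get_state(): the state, without advancing time (a new reading comes with each control period).
- arm.capture(name): name is "scene" or "top" or "wrist"; returns (picture, depth): 384x512x3 uint8, red, green, blue; 384x512 float32, m along the optical axis (not along the pixel's ray), 0 where there is no reading.
- arm.get_calibration(name): a dict with "camera_matrix" (3x3 intrinsics, pixels), "R" (3x3) and "t" (3): a world point X has camera coordinates R X + t; the wrist camera has in their place "tool_from_camera" (4x4, takes a point from camera to tool coordinates, whose origin is the TCP and whose axes are the tool frame's). Camera axes: x right, y down, z forward; pixel columns grow to the right and rows downward; lengths in m; the calibration is good to about 2 mm. The wrist camera is an equidistant fisheye: a pixel r from the principal point sees the ray r / f radians off the axis. A picture is of the moment at which its call begins: read the wrist's pose just before it. get_calibration takes no time and is no camera call.
- arm.job_done(): hands the job in, once; it reports no verdict.
The state is a dict: "time": time; "joint_pos": joint angles; "qvel": joint speeds; "joint_torque": joint torques, N m; "eef_pos": TCP position; "ee_rot": TCP orientation; "ft_force": force on the tool from outside, world axes, zero at the start; "torque": the same for the moment, N m; "finger_gap": finger opening in m.
Only numpy, scipy, OpenCV 4.12 (cv2) and the standard library are available. Lean on these libraries where they do the work, as an engineer would, in place of code of your own. Each camera call takes 0.05 s, during which the arm holds its last target. There are 200 camera calls.

## Working session

There is one attempt and no reset: what is moved stays moved. The work goes in short steps, Python scripts to look and compute and a shell command to move; the robot and the scene stay as the last step left them, time stands still between calls to the robot, and variables do not carry over. Pictures are saved under pics/ and viewed, about 8 in all and at most 12, crops included, and the job is handed in when it is done.

```bash
ls; mkdir -p pics
python3 - <<'E'
from station import arm
import cv2,numpy as np
for n in("top","scene"):
    p,d=arm.capture(n); cv2.imwrite(f"pics/{n}0.png",p[:,:,::-1]); np.save(f"pics/{n}0.npy",d)
    c=arm.get_calibration(n); print(n,{k:np.round(v,4).tolist() if not isinstance(v,str) else v for k,v in c.items()})
s=arm.get_state(); print(s)
a=cv2.imread("pics/top0.png")
cv2.imwrite("pics/top0b.png",cv2.resize(a,(800,600)))
E
```

```text
pics
top {'camera_matrix': [[385.6567, 0.0, 256.5295], [0.0, 385.6567, 184.8769], [0.0, 0.0, 1.0]], 'R': [[0.0128, -0.9999, -0.0033], [-0.9956, -0.0124, -0.0926], [0.0925, 0.0045, -0.9957]], 't': [0.0205, 0.529, 1.0547]}
scene {'camera_matrix': [[428.7027, 0.0, 248.8738], [0.0, 428.7027, 196.5982], [0.0, 0.0, 1.0]], 'R': [[0.3605, 0.9327, 0.0082], [0.801, -0.3051, -0.5152], [-0.478, 0.1923, -0.8571]], 't': [-0.2181, -0.3686, 1.2225]}
{'time': 0.1, 'joint_pos': array([-1.39818152,  0.41184791, -0.01270431,  1.59689984,  0.00560833,
        1.13430929, -0.08220848]), 'qvel': array([-9.00162313e-04, -3.31120759e-03,  6.23986451e-05, -1.51773155e-03,
        1.02732245e-03,  8.18811002e-04,  4.43445160e-04]), 'joint_torque': array([ 3.25788096e-03, -5.89101899e+01,  6.43350799e-01, -2.91716534e+01,
       -5.39855019e-02,  1.44997556e-02,  3.65145729e-05]), 'eef_pos': array([0.14904107, 0.6067931 , 0.40390036]), 'ee_rot': array([ 4.83146659e-04,  7.86918620e-01,  6.17056379e-01, -5.26210382e-04]), 'ft_force': array([0.69009489, 0.45547637, 0.39936941]), 'torque': array([ 0.02121916, -0.00611318,  0.0132826 ]), 'finger_gap': 0.08820206317334428}
```

View pics/top0b.png

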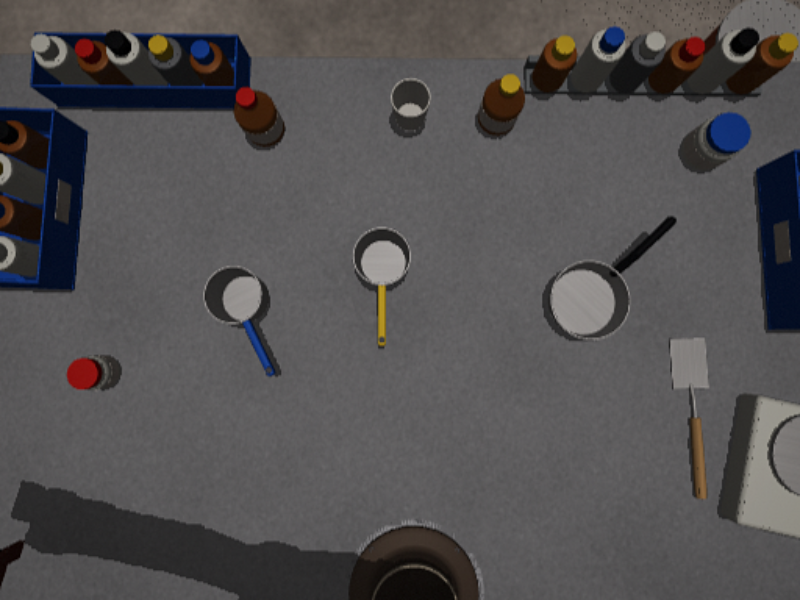

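The blue pan is on the left, rim centre about (234,295) with its handle end at (271,373). Yellow is in the middle at (382,257). The large pan is on the right at (589,300), handle end at (672,220). I'll enlarge crops to get closer readings.

```bash
python3 - <<'E'
import cv2,numpy as np
a=cv2.imread("pics/top0.png")
b=a[160:250,120:190]; l=a[130:220,340:440]
f=lambda i:cv2.convertScaleAbs(cv2.resize(i,None,fx=4.5,fy=4.5,interpolation=cv2.INTER_CUBIC),alpha=1.5)
cv2.imwrite("pics/crop1.png",np.hstack([f(b),f(l)]))
print(f(b).shape)
E
cat > h.py <<'E'
import numpy as np
from scipy.spatial.transform import Rotation as Ro
from station import arm
def px(n,u,v,z):
    c=arm.get_calibration(n);K,R,t=map(np.array,(c["camera_matrix"],c["R"],c["t"]))
    o=-R.T@t; d=R.T@np.linalg.inv(K)@[u,v,1]
    return o+d*(z-o[2])/d[2]
def tool():
    s=arm.get_state(); w,x,y,z=s["ee_rot"]; return s["eef_pos"],Ro.from_quat([x,y,z,w])
def togo(p,xd):
    "shift in tool axes to TCP p; turn about tool z to bring tool x along xd (mod half turn)"
    e,R=tool(); m=R.as_matrix(); v=m.T@np.append(xd,0)
    a=np.arctan2(v[1],v[0]); a=(a+np.pi/2)%np.pi-np.pi/2
    print("tcp",e.round(4),"tilt z",m[:,2].round(4),"shift",(m.T@(np.array(p)-e)).round(4),"turn",round(a,4))
E
```

```text
(405, 315, 3)
```

View pics/crop1.png

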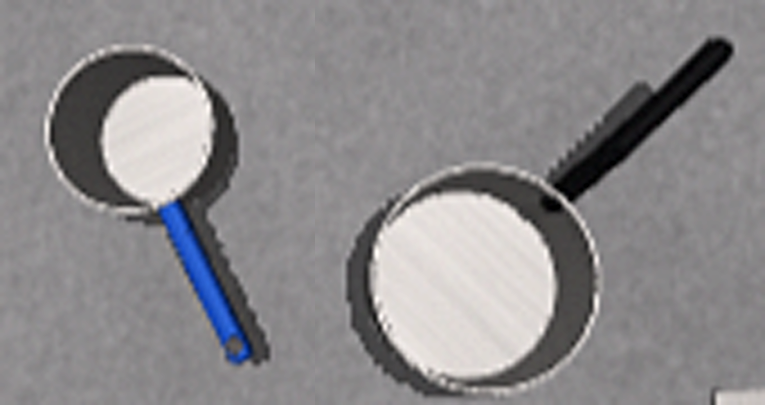

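In the crop, the blue rim spans 45–214 in both axes, so its centre is (129.5,129.5), with the handle end at (237,361). The large rim spans 369–601 by 163–393, so its centre is (485,278), with the handle end near (724,44).

Run:
```python
from h import *
B=lambda x,y,z:px("top",(x+.5)/4.5-.5+120,(y+.5)/4.5-.5+160,z)
L=lambda x,y,z:px("top",(x-315+.5)/4.5-.5+340,(y+.5)/4.5-.5+130,z)
b=B(129.5,129.5,.085);bt=B(237,361,.085);l=L(485,278,.052);lt=L(724,44,.106); lr=L(550,203,.05)
bm=B(171,207,.085)
print("blue",b,"rim dia",np.linalg.norm(B(45,129,.085)-B(214,129,.085)),"tip",bt,np.linalg.norm(bt-b)); 
ang=lambda v:np.degrees(np.arctan2(v[1],v[0]))
print("blue yaw",ang(bt-b),ang(bt-bm),"large",l,"dia",np.linalg.norm(L(369,278,.052)-L(601,278,.052)),"tip r",np.linalg.norm((lt-l)[:2]),"yaw",ang(lt-l),ang(lt-lr))
y=px("top",382/1.5625,257/1.5625,.085);print("yellow",y, px("top",381/1.5625,345/1.5625,.085))
u=(bt-b)[:2];u/=np.linalg.norm(u)
g=b[:2]+.09*u;print("grip",g)
n=np.array([-u[1],u[0]])
togo([*g,.163+.078+.1],n)
print("large from base",np.hypot(*l[:2]))
ul=(lt-l)[:2];ul/=np.linalg.norm(ul);print("place grip",l[:2]-.09*ul, "turn of blue",ang(-ul)-ang(u))
```

```text
blue [0.51017966 0.3124335  0.085     ] rim dia 0.0992938268749753 tip [0.37635795 0.24484836 0.085     ] 0.14991998693026856
blue yaw -153.20445929035785 -154.89915370008293 large [ 0.51242871 -0.30184671  0.052     ] dia 0.14008107214874957 tip r 0.18229328656598998 yaw -42.86684548451996 -43.64144052163969
yellow [0.57702674 0.05961221 0.085     ] [0.42816928 0.0589571  0.085     ]
grip [0.42984378 0.27186077]
tcp [0.149  0.6068 0.4039] tilt z [-2.0e-04 -1.4e-03 -1.0e+00] shift [-0.2582  0.3526  0.0633] turn -0.7085
large from base 0.5947223060192183
place grip [ 0.44646441 -0.24062   ] turn of blue 290.3376138058379
```

Sizes check out: rim diameters 99 and 140 mm, handle reach 150 mm. Moving above the blue grip point.

```bash
python3 -m crank '[[-0.0184,0.0252,0,0,0,0,1],[-0.0184,0.0252,0,0,0,0,1],[-0.0184,0.0252,0,0,0,0,1],[-0.0184,0.0252,0,0,0,0,1],[-0.0184,0.0252,0,0,0,0,1],[-0.0184,0.0252,0,0,0,0,1],[-0.0184,0.0252,0,0,0,0,1],[-0.0184,0.0252,0,0,0,0,1],[-0.0184,0.0252,0,0,0,0,1],[-0.0184,0.0252,0,0,0,0,1]]'
python3 -m crank '[[-0.0184,0.0252,0,0,0,0,1],[-0.0184,0.0252,0,0,0,0,1],[-0.0184,0.0252,0,0,0,0,1],[-0.0184,0.0252,0,0,0,0,1],[0,0,0.01,0,0,-0.118,1],[0,0,0.01,0,0,-0.118,1],[0,0,0.01,0,0,-0.118,1],[0,0,0.01,0,0,-0.118,1],[0,0,0.01,0,0,-0.118,1],[0,0,0.01,0,0,-0.118,1]]'
python3 - <<'E'
from h import *
import cv2
u=np.array([np.cos(np.radians(-154)),np.sin(np.radians(-154))])
g=np.array([.5102,.3124])+.09*u
togo([*g,.241],[-u[1],u[0]])
p,d=arm.capture("wrist"); cv2.imwrite("pics/w1.png",p[:,:,::-1]); print(arm.get_state()["joint_pos"].round(3))
c=arm.get_calibration("wrist");print({k:np.round(v,4).tolist() if not isinstance(v,str) else v for k,v in c.items()})
E
```

```text
time: 0.93
eef_pos: [0.3506, 0.3667, 0.4045]
ee_rot: [0.0, 0.787, 0.617, -0.0]
ft_force: [0.4, 0.4, -0.0]
finger_gap: 0.0879
time: 1.77
eef_pos: [0.4301, 0.2726, 0.3439]
ee_rot: [-0.0, 0.522, 0.853, -0.0]
ft_force: [0.0, 0.5, -1.0]
finger_gap: 0.0878
tcp [0.4301 0.2726 0.3439] tilt z [-5.e-04 -3.e-04 -1.e+00] shift [ 0.0007 -0.0005  0.1029] turn 0.0192
[-0.723  0.282  0.076  1.951 -0.027  0.913  1.419]
{'camera_matrix': [[297.3186, 0.0, 256.9065], [0.0, 297.3186, 194.9927], [0.0, 0.0, 1.0]], 'tool_from_camera': [[1.0, -0.0002, 0.0003, 0.0023], [0.0001, 0.9696, 0.2446, -0.0662], [-0.0003, -0.2446, 0.9696, 0.0196], [0.0, 0.0, 0.0, 1.0]]}
```

View pics/w1.png

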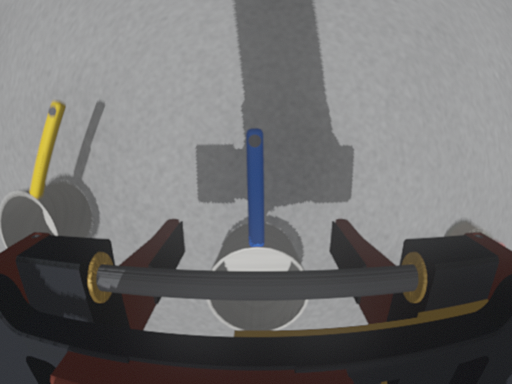

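The wrist view shows the blue handle running from (255,133) to (259,245), centred between the fingers with the pan beyond. I'll check its line in tool axes.

```bash
cat >> h.py <<'E'
def wpx(u,v,z):
    c=arm.get_calibration("wrist");K=np.array(c["camera_matrix"]);T=np.array(c["tool_from_camera"])
    d=np.array([u-K[0,2],v-K[1,2]])/K[0,0];r=np.linalg.norm(d)
    ray=np.append(d/r*np.sin(r),np.cos(r))
    e,R=tool();M=R.as_matrix();o=e+M@T[:3,3];w=M@T[:3,:3]@ray
    P=o+w*(z-o[2])/w[2]; return P,M.T@(P-e)
E
python3 - <<'E'
from h import *
a,b=wpx(255,129,.085),wpx(258.5,245,.085);print(a,b)
v=(a[0]-b[0])[:2];print(np.degrees(np.arctan2(v[1],v[0])),np.linalg.norm(v),"tool slope",(a[1]-b[1])[0]/(a[1]-b[1])[1])
E
```

```text
(array([0.37522105, 0.24461936, 0.085     ]), array([ 0.00088768, -0.06018275,  0.25729896])) (array([0.46136276, 0.29289156, 0.085     ]), array([0.00377053, 0.03851977, 0.25698425]))
-150.7345439421712 0.09874511542860571 tool slope 0.029207442261890787
```

Handle tip agrees within 2 mm. I'll descend and close.

```bash
python3 -m crank '[[0.0015,0,0.0172,0,0,0,1],[0,0,0.0172,0,0,0,1],[0,0,0.0172,0,0,0,1],[0,0,0.0172,0,0,0,1],[0,0,0.0172,0,0,0,1],[0,0,0.0172,0,0,0,1],[0,0,0,0,0,0,1],[0,0,0,0,0,0,0.5],[0,0,0,0,0,0,0],[0,0,0,0,0,0,0]]'
python3 -m crank '[[0,0,0,0,0,0,0],[0,0,0,0,0,0,0],[0,0,0,0,0,0,0],[0,0,0,0,0,0,0],[0,0,0,0,0,0,0],[0,0,0,0,0,0,0],[0,0,0,0,0,0,0],[0,0,-0.003,0,0,0,0],[0,0,-0.006,0,0,0,0],[0,0,-0.006,0,0,0,0]]'
```

```text
time: 2.65
eef_pos: [0.43, 0.2743, 0.2426]
ee_rot: [0.0, 0.525, 0.851, 0.001]
ft_force: [0.4, -0.2, 0.3]
finger_gap: 0.0712
time: 3.48
eef_pos: [0.4294, 0.2738, 0.2567]
ee_rot: [-0.0, 0.524, 0.852, -0.001]
ft_force: [0.1, -0.1, -2.5]
finger_gap: 0.0138
```

```bash
python3 -m crank '[[0,0,-0.015,0,0,0,0],[0,0,-0.015,0,0,0,0],[0,0,-0.015,0,0,0,0],[0,0,-0.015,0,0,0,0],[0,0,-0.015,0,0,0,0],[0,0,-0.015,0,0,0,0],[0,0,-0.015,0,0,0,0],[0,0,-0.015,0,0,0,0],[0,0,-0.01,0,0,0,0],[0,0,0,0,0,0,0]]'
python3 - <<'E'
from h import *
import cv2
s=arm.get_state();print(s["ft_force"],s["torque"],s["finger_gap"])
p,d=arm.capture("scene"); np.save("pics/s1.npy",d)
cv2.imwrite("pics/s1.png",cv2.resize(p[:,:,::-1],(800,600)))
p,d=arm.capture("wrist"); np.save("pics/w2.npy",d); cv2.imwrite("pics/w2.png",p[:,:,::-1])
# large-pan turn & place, using measured poses
for lyaw in (-43.2,):
    w=np.radians(lyaw+180);u=np.array([np.cos(w),np.sin(w)]);g=np.array([.5124,-.3018])+.09*u
    togo([*g,.4],[-u[1],u[0]]);print(g)
E
```

```text
time: 4.32
eef_pos: [0.4299, 0.2742, 0.3888]
ee_rot: [0.001, 0.524, 0.852, 0.002]
ft_force: [-0.1, 0.4, -1.3]
finger_gap: 0.0137
[-0.05817711  0.40083244 -1.30839116] [-0.00939055  0.08461995  0.01407001] 0.013658983281953306
tcp [0.4294 0.2739 0.3864] tilt z [ 2.e-04  2.e-04 -1.e+00] shift [-0.4668 -0.216  -0.0137] turn 1.2212
[ 0.44679282 -0.24019076]
```

View pics/s1.png

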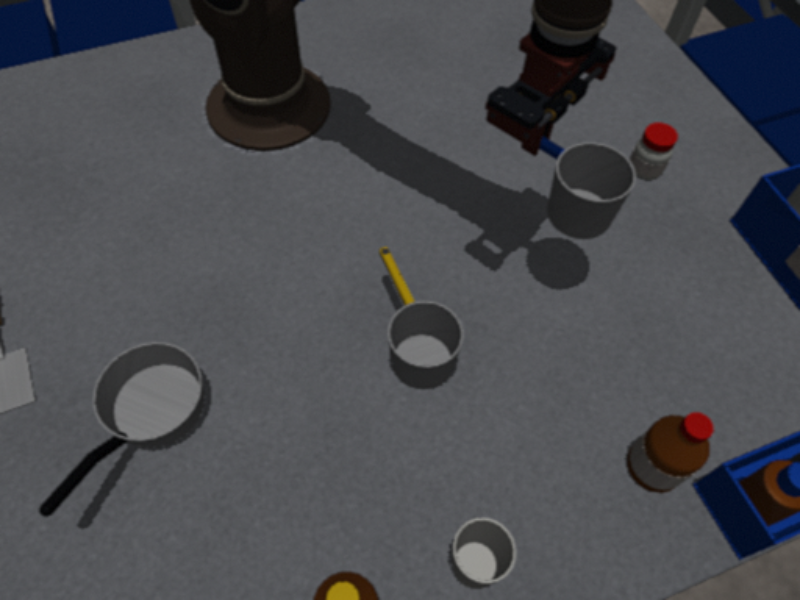

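The blue pan is held clear and looks roughly upright at (592,190). I'll measure its tilt and axis in the hand from the depth cloud.

```bash
cat >> h.py <<'E'
def cloud(n,d):
    c=arm.get_calibration(n);K,R,t=map(np.array,(c["camera_matrix"],c["R"],c["t"]))
    v,u=np.mgrid[:384,:512];P=np.stack([(u-K[0,2])/K[0,0]*d,(v-K[1,2])/K[1,1]*d,d],-1)
    return (P-t)@R
E
python3 - <<'E'
from h import *
d=np.load("pics/s1.npy");C=cloud("scene",d)
import cv2
P=C[85:155,345:410].reshape(-1,3);P=P[P[:,2]>.1]
e,R=tool();M=R.as_matrix()
print("z range",np.percentile(P[:,2],[0,1,5,50,95,99,100]).round(4))
# least-squares model: cone wall+floor, pose (x,y,z,tiltx,tilty)
from scipy.optimize import least_squares
def res(p):
    Q=(P-p[:3])@Ro.from_rotvec([p[3],p[4],0]).as_matrix()
    r=np.hypot(Q[:,0],Q[:,1]);ro=.044+Q[:,2]*6/85
    a=np.minimum(abs(r-ro),abs(r-ro+.003));f=abs(Q[:,2]-.003)+10*np.maximum(0,r-.044)
    return np.minimum(np.minimum(a,f)+5*np.maximum(0,Q[:,2]-.085)+5*np.maximum(0,-Q[:,2]),.01)
best=min((least_squares(res,[*(e[:2]+[.08,.04]),z,0,0],loss="soft_l1",f_scale=.002,diff_step=1e-4) for z in(.12,.135,.15,.16)),key=lambda s:s.cost)
print(best.x.round(4),best.cost,np.sqrt(np.mean(res(best.x)**2)),len(P))
Rp=Ro.from_rotvec([best.x[3],best.x[4],0]).as_matrix();print("axis",Rp[:,2].round(3),"axis in tool",(M.T@Rp[:,2]).round(3),"origin in tool",(M.T@(best.x[:3]-e)).round(4))
print(np.hypot(*(best.x[:2]-e[:2])))
E
```

```text
z range [0.1388 0.1433 0.1472 0.1953 0.2264 0.2381 0.8596]
[ 0.5095  0.3129  0.143   0.0017 -0.0023] 0.003543732848719459 0.0025232457676634605 2788
axis [-0.002 -0.002  1.   ] axis in tool [-0.    -0.003 -1.   ] origin in tool [-0.0013  0.0891  0.2435]
0.0891301875694275
```

The pan is level in the hand, with its axis at (-1, 89, 243.5) mm in tool axes. I'll turn first, then refine the large pan's pose and compute the traverse.

```bash
python3 -m crank '[[0,0,0,0,0,0.05,0],[0,0,0,0,0,0.1,0],[0,0,0,0,0,0.12,0],[0,0,0,0,0,0.12,0],[0,0,0,0,0,0.12,0],[0,0,0,0,0,0.12,0],[0,0,0,0,0,0.12,0],[0,0,0,0,0,0.12,0],[0,0,0,0,0,0.12,0],[0,0,0,0,0,0.12,0]]'
python3 - <<'E'
from h import *
from scipy.optimize import least_squares
P=[]
for n,f in(("scene","s1"),("top","top0")):
    C=cloud(n,np.load(f"pics/{f}.npy")).reshape(-1,3)
    m=(np.hypot(C[:,0]-.5124,C[:,1]+.3018)<.078)&(C[:,2]>-.01)&(C[:,2]<.055)
    Q=C[m];P.append(Q)
def fit(P):
    def res(p):
        q=P-[p[0],p[1],p[2]];r=np.hypot(q[:,0],q[:,1]);ro=.062+q[:,2]*8/52
        a=np.minimum(abs(r-ro),abs(r-ro+.003));fl=abs(q[:,2]-.003)+10*np.maximum(0,r-.062);b=abs(q[:,2])+10*np.maximum(0,.062-r)
        return np.minimum(np.minimum(a,fl),np.minimum(b,.01))
    s=least_squares(res,[.5124,-.3018,0],loss="soft_l1",f_scale=.002,diff_step=1e-4);return s.x,np.sqrt(np.mean(s.fun**2))
for q in P: print(len(q),fit(q))
l=fit(np.vstack(P))[0];print(l)
e,R=tool();M=R.as_matrix();off=M@[-.0013,.0891,.2435]
h=-off[:2];print("handle yaw now",np.degrees(np.arctan2(h[1],h[0])))
tgt=l[:2]-off[:2];togo([*tgt,.3865],h[::-1]*[-1,1])
E
```

```text
time: 5.25
eef_pos: [0.4292, 0.2739, 0.3852]
ee_rot: [0.0, 0.896, 0.445, -0.001]
ft_force: [0.5, 0.1, -1.7]
finger_gap: 0.0141
4592 (array([ 5.13052657e-01, -3.02654153e-01,  1.35422414e-04]), np.float64(0.0012721198113071557))
2521 (array([ 5.13112377e-01, -3.01601657e-01,  1.35746750e-04]), np.float64(0.0017616754049345873))
[ 5.13014632e-01 -3.02180387e-01  1.42073146e-04]
handle yaw now 141.67881923658163
tcp [0.4292 0.2739 0.3852] tilt z [-0.0016 -0.0013 -1.    ] shift [-0.4066  0.3258 -0.0006] turn 0.0201
```

```bash
python3 -m crank '[[-0.0113,0.00905,0,0,0,0,0],[-0.0113,0.00905,0,0,0,0,0],[-0.0226,0.0181,0,0,0,0,0],[-0.0226,0.0181,0,0,0,0,0],[-0.0226,0.0181,0,0,0,0,0],[-0.0226,0.0181,0,0,0,0,0],[-0.0226,0.0181,0,0,0,0,0],[-0.0226,0.0181,0,0,0,0,0],[-0.0226,0.0181,0,0,0,0,0],[-0.0226,0.0181,0,0,0,0,0]]'
python3 -m crank '[[-0.0226,0.0181,0,0,0,0,0],[-0.0226,0.0181,0,0,0,0,0],[-0.0226,0.0181,0,0,0,0,0],[-0.0226,0.0181,0,0,0,0,0],[-0.0226,0.0181,0,0,0,0,0],[-0.0226,0.0181,0,0,0,0,0],[-0.0226,0.0181,0,0,0,0,0],[-0.0226,0.0181,0,0,0,0,0],[-0.0113,0.00905,0,0,0,0,0],[-0.0113,0.00905,0,0,0,0,0]]'
python3 -m crank '[[0,0,0,0,0,0,0],[0,0,0,0,0,0,0],[0,0,0,0,0,0,0],[0,0,0.015,0,0,0,0],[0,0,0.015,0,0,0,0],[0,0,0.01,0,0,0,0],[0,0,0.01,0,0,0,0],[0,0,0,0,0,0,0],[0,0,0,0,0,0,0],[0,0,0,0,0,0,0]]'
python3 - <<'E'
from h import *
import cv2
for n in("scene","top"):
    p,d=arm.capture(n); np.save(f"pics/{n}2.npy",d)
    cv2.imwrite(f"pics/{n}2.png",cv2.resize(p[:,:,::-1],(640,480)))
e,R=tool();M=R.as_matrix();o=e+M@[-.0013,.0891,.2435];print(e,"pan origin",o.round(4),"to go",(M.T@(np.array([.513,-.3022,.003])-o)).round(4))
h=-(M@[-.0013,.0891,0]);print(np.degrees(np.arctan2(h[1],h[0])),arm.get_state()["joint_pos"].round(2),arm.get_state()["time"])
E
```

```text
time: 6.08
eef_pos: [0.4369, 0.0105, 0.3861]
ee_rot: [-0.0, 0.894, 0.449, -0.0]
ft_force: [0.9, 0.6, -2.9]
finger_gap: 0.0136
time: 6.92
eef_pos: [0.4445, -0.2497, 0.386]
ee_rot: [-0.0, 0.894, 0.448, -0.001]
ft_force: [-0.1, 0.6, -2.2]
finger_gap: 0.0137
time: 7.75
eef_pos: [0.4467, -0.2469, 0.3369]
ee_rot: [0.0, 0.894, 0.448, 0.0]
ft_force: [0.0, 0.4, -1.7]
finger_gap: 0.0137
[ 0.44673135 -0.24704726  0.33707841] pan origin [ 0.5175 -0.3016  0.0937] to go [-0.0033 -0.0033  0.0907]
142.34456607374372 [-0.08  0.32  0.61  1.98 -0.23  0.91  1.58] 7.85
```

View pics/scene2.png

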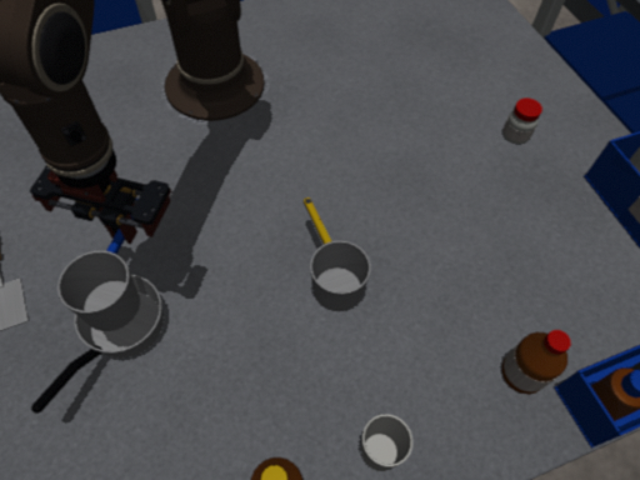

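The blue pan hangs over the large pan at about (95,285), with its handle opposite the black one. I'll refit its pose in the hand before lowering.

```bash
cat >> h.py <<'E'
from scipy.optimize import least_squares
def fitblue(C,g,lo,hi):
    C=C.reshape(-1,3);g=np.array(g)
    P=C[(np.hypot(*(C[:,:2]-g[:2]).T)<.053)&(C[:,2]>lo)&(C[:,2]<hi)]
    def res(p):
        Q=(P-p[:3])@Ro.from_rotvec([p[3],p[4],0]).as_matrix()
        r=np.hypot(Q[:,0],Q[:,1]);ro=.044+Q[:,2]*6/85
        a=np.minimum(abs(r-ro),abs(r-ro+.003));f=abs(Q[:,2]-.003)+10*np.maximum(0,r-.044)
        return np.minimum(np.minimum(a,f)+5*np.maximum(0,Q[:,2]-.085)+5*np.maximum(0,-Q[:,2]),.01)
    s=least_squares(res,[*g,0,0],loss="soft_l1",f_scale=.002,diff_step=1e-4)
    return s.x.round(4),round(float(np.sqrt(np.mean(res(s.x)**2))),4),len(P)
E
python3 - <<'E'
from h import *
e,R=tool();M=R.as_matrix()
for n in("scene","top"):
    x=fitblue(cloud(n,np.load(f"pics/{n}2.npy")),[.5175,-.3016,.0937],.085,.19);print(n,x,"togo",(M.T@(np.array([.513,-.3022,.003])-x[0][:3])).round(4))
E
```

```text
scene (array([ 0.5179, -0.3033,  0.0904,  0.0016, -0.005 ]), 0.0012, 3134) togo [-0.0021 -0.0047  0.0874]
top (array([ 0.5183, -0.2995,  0.09  ,  0.0195, -0.0144]), 0.0019, 955) togo [-0.0054 -0.0027  0.087 ]
```

Fits agree: shift about (-3.5, -4) mm, then roughly 87–91 mm down. I'll lower 80 mm, then feel for contact.

```bash
python3 -m crank '[[-0.0035,-0.004,0.008,0,0,0,0],[0,0,0.012,0,0,0,0],[0,0,0.012,0,0,0,0],[0,0,0.012,0,0,0,0],[0,0,0.012,0,0,0,0],[0,0,0.012,0,0,0,0],[0,0,0.008,0,0,0,0],[0,0,0.004,0,0,0,0],[0,0,0,0,0,0,0],[0,0,0,0,0,0,0]]'
python3 -m crank '[[0,0,0.001,0,0,0,0],[0,0,0.001,0,0,0,0],[0,0,0.001,0,0,0,0],[0,0,0.001,0,0,0,0],[0,0,0.001,0,0,0,0],[0,0,0.001,0,0,0,0],[0,0,0,0,0,0,0],[0,0,0,0,0,0,0],[0,0,0,0,0,0,0],[0,0,0,0,0,0,0]]'
python3 - <<'E'
from h import *
import cv2
e,R=tool();M=R.as_matrix();s=arm.get_state();print(s["ft_force"],s["torque"])
for n in("scene","top"):
    p,d=arm.capture(n); cv2.imwrite(f"pics/{n}3.png",cv2.resize(p[:,:,::-1],(640,480)))
    x=fitblue(cloud(n,d),[.513,-.3022,.005],.03,.1);print(n,x,"togo",(M.T@(np.array([.513,-.3022,.003])-x[0][:3])).round(4))
E
```

```text
time: 8.68
eef_pos: [0.4412, -0.2475, 0.2566]
ee_rot: [0.0, 0.894, 0.447, 0.0]
ft_force: [0.7, 0.3, -2.3]
finger_gap: 0.0139
time: 9.52
eef_pos: [0.4413, -0.2473, 0.2505]
ee_rot: [0.0, 0.894, 0.448, 0.0]
ft_force: [-0.4, -0.0, -1.6]
finger_gap: 0.0136
[-0.41532906 -0.03189079 -1.55783493] [0.05915016 0.03883585 0.03335145]
scene (array([ 0.5149, -0.301 ,  0.0085,  0.0116, -0.0278]), 0.0009, 1617) togo [-0.0021 -0.0008  0.0055]
top (array([ 0.515 , -0.302 ,  0.007 ,  0.0045, -0.0046]), 0.0006, 315) togo [-0.0014 -0.0015  0.004 ]
```

View pics/scene3.png

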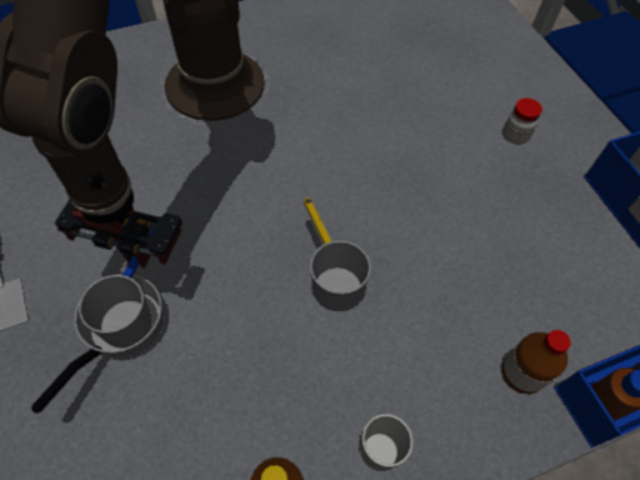

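The blue pan is inside the large pan's rim at about (118,308), still hanging 4–5 mm above the floor with no contact force yet. I'll lower in 1 mm steps.

```bash
python3 -m crank '[[-0.0015,-0.001,0.001,0,0,0,0],[0,0,0.001,0,0,0,0],[0,0,0.001,0,0,0,0],[0,0,0.001,0,0,0,0],[0,0,0,0,0,0,0],[0,0,0,0,0,0,0],[0,0,0,0,0,0,0],[0,0,0,0,0,0,0],[0,0,0,0,0,0,0],[0,0,0,0,0,0,0]]'
python3 -m crank '[[0,0,0.001,0,0,0,0],[0,0,0,0,0,0,0],[0,0,0,0,0,0,0],[0,0,0,0,0,0,0],[0,0,0,0,0,0,0],[0,0,0,0,0,0,0],[0,0,0,0,0,0,0],[0,0,0,0,0,0,0],[0,0,0,0,0,0,0],[0,0,0,0,0,0,0]]'
```

```text
time: 10.45
eef_pos: [0.4389, -0.2471, 0.2475]
ee_rot: [-0.002, 0.894, 0.448, 0.0]
ft_force: [-6.9, 7.8, 19.0]
finger_gap: 0.0137
time: 11.28
eef_pos: [0.4387, -0.247, 0.2465]
ee_rot: [-0.002, 0.894, 0.448, 0.0]
ft_force: [-8.6, 8.8, 21.5]
finger_gap: 0.0137
```

Contact is firm at 21 N. I'll ease off before opening.

```bash
python3 -m crank '[[0,0,-0.0005,0,0,0,0],[0,0,-0.0005,0,0,0,0],[0,0,-0.0005,0,0,0,0],[0,0,0,0,0,0,0],[0,0,0,0,0,0,0],[0,0,0,0,0,0,0],[0,0,0,0,0,0,0],[0,0,0,0,0,0,0],[0,0,0,0,0,0,0],[0,0,0,0,0,0,0]]'
python3 - <<'E'
from h import *
e,R=tool();M=R.as_matrix()
for n in("scene","top"):
    p,d=arm.capture(n)
    x=fitblue(cloud(n,d),[.513,-.3022,.005],.03,.1);print(n,x,"togo",(M.T@(np.array([.513,-.3022,.003])-x[0][:3])).round(4))
E
```

```text
time: 12.12
eef_pos: [0.4394, -0.2479, 0.2469]
ee_rot: [-0.0, 0.894, 0.448, -0.0]
ft_force: [-2.4, 2.7, 5.2]
finger_gap: 0.0138
scene (array([ 0.5143, -0.3021,  0.0083, -0.0074, -0.0378]), 0.0009, 1701) togo [-0.0009 -0.001   0.0053]
top (array([ 0.5154, -0.3032,  0.0105, -0.018 , -0.0447]), 0.0006, 295) togo [-0.0006 -0.0025  0.0075]
```

The pan touches with a slight tilt of about 2°, towards the handle, so opening lets it settle by a couple of millimetres. I'll open and retreat straight up.

```bash
python3 -m crank '[[0,0,-0.0005,0,0,0,0],[0,0,0,0,0,0,0.1],[0,0,0,0,0,0,0.25],[0,0,0,0,0,0,0.4],[0,0,0,0,0,0,0.6],[0,0,0,0,0,0,0.6],[0,0,0,0,0,0,0.6],[0,0,0,0,0,0,0.6],[0,0,0,0,0,0,0.6],[0,0,0,0,0,0,0.6]]'
python3 -m crank '[[0,0,-0.005,0,0,0,0.6],[0,0,-0.012,0,0,0,0.6],[0,0,-0.015,0,0,0,0.6],[0,0,-0.02,0,0,0,0.6],[0,0,-0.02,0,0,0,0.6],[0,0,-0.02,0,0,0,0.6],[0,0,-0.02,0,0,0,0.6],[0,0,-0.02,0,0,0,0.6],[0,0,0,0,0,0,0.6],[0,0,0,0,0,0,0.6]]'
python3 - <<'E'
from h import *
import cv2
for n in("scene","top"):
    p,d=arm.capture(n); cv2.imwrite(f"pics/{n}4.png",cv2.resize(p[:,:,::-1],(800,600)))
    C=cloud(n,d);print(n,fitblue(C,[.513,-.3022,.005],.03,.1), "yellow",fitblue(C,[.577,.06,0],.01,.1), "yellow before" if n=="top" else "", fitblue(cloud(n,np.load("pics/%s.npy"%{"top":"top0","scene":"s1"}[n])),[.577,.06,0],.01,.1))
    if n=="top": cv2.imwrite("pics/top4c.png",cv2.convertScaleAbs(cv2.resize(p[110:230,330:450,::-1],(600,600),interpolation=cv2.INTER_CUBIC),alpha=1.5))
E
```

```text
time: 13.05
eef_pos: [0.4395, -0.2479, 0.2474]
ee_rot: [0.0, 0.894, 0.448, 0.0]
ft_force: [-0.1, 0.2, 0.4]
finger_gap: 0.0526
time: 13.88
eef_pos: [0.4396, -0.248, 0.3805]
ee_rot: [0.001, 0.894, 0.448, 0.001]
ft_force: [-0.3, -0.7, 0.0]
finger_gap: 0.0526
scene (array([ 0.5152, -0.3037,  0.0072, -0.0009, -0.0222]), 0.0009, 1618) yellow (array([ 5.784e-01,  5.960e-02,  3.800e-03,  4.000e-04, -1.700e-03]), 0.0007, 1561)  (array([ 0.5785,  0.0595,  0.0038, -0.0015, -0.0025]), 0.0007, 1554)
top (array([ 0.5134, -0.3021,  0.0219,  0.027 ,  0.0087]), 0.0008, 356) yellow (array([ 0.5781,  0.0604,  0.0078, -0.003 ,  0.0058]), 0.0009, 462) yellow before (array([0.5779, 0.0616, 0.0084, 0.015 , 0.0109]), 0.0009, 462)
```

View pics/top4c.png

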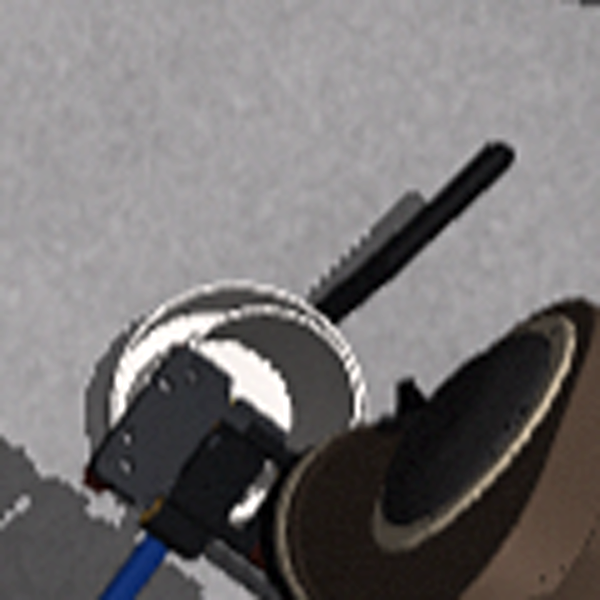

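View pics/scene4.png

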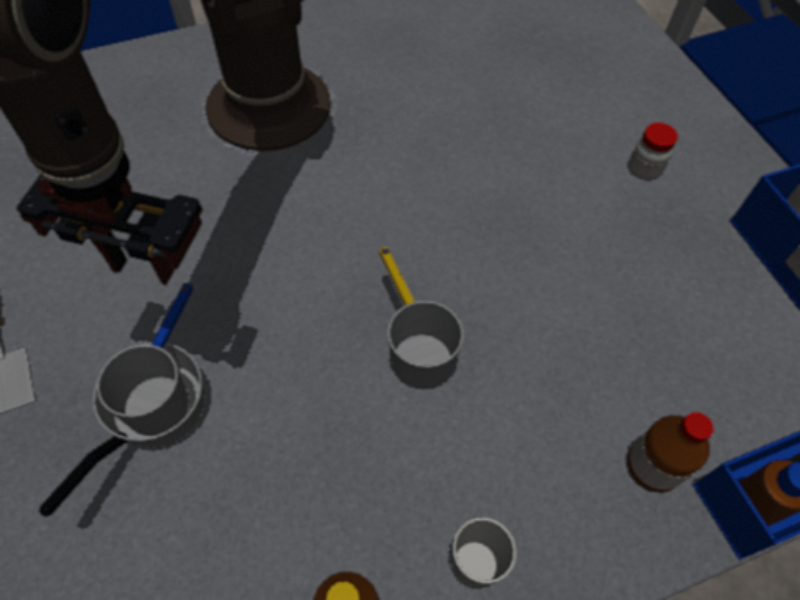

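The pan appears seated: the scene fit gives z 7.2 mm, less the 3.8 mm bias seen on yellow. The arm hides the top view, so I'll move it aside and check cleanly.

```bash
python3 -m crank '[[0,0,-0.02,0,0,0,0.6],[0.02,-0.016,0,0,0,0,0.6],[0.02,-0.016,0,0,0,0,0.6],[0.02,-0.016,0,0,0,0,0.6],[0.02,-0.016,0,0,0,0,0.6],[0.02,-0.016,0,0,0,0,0.6],[0.02,-0.016,0,0,0,0,0.6],[0.02,-0.016,0,0,0,0,0.6],[0.02,-0.016,0,0,0,0,0.6],[0.02,-0.016,0,0,0,0,0.6]]'
python3 - <<'E'
from h import *
import cv2
for n in("scene","top"):
    p,d=arm.capture(n)
    C=cloud(n,d);print(n,fitblue(C,[.513,-.3022,.005],.045,.1),"yellow",fitblue(C,[.577,.06,0],.01,.1))
    if n=="top": cv2.imwrite("pics/top5c.png",cv2.convertScaleAbs(cv2.resize(p[120:240,330:450,::-1],(600,600),interpolation=cv2.INTER_CUBIC),alpha=1.5))
E
```

```text
time: 14.82
eef_pos: [0.4315, -0.0162, 0.3984]
ee_rot: [-0.0, 0.894, 0.448, -0.001]
ft_force: [-0.0, 0.6, -0.0]
finger_gap: 0.0529
scene (array([ 0.5157, -0.303 ,  0.009 ,  0.0106, -0.0296]), 0.0009, 1299) yellow (array([ 0.5783,  0.0597,  0.0038,  0.001 , -0.0006]), 0.0007, 1564)
top (array([ 0.5121, -0.3024,  0.0083,  0.003 ,  0.0161]), 0.0009, 503) yellow (array([ 0.578 ,  0.0603,  0.0058, -0.0019,  0.011 ]), 0.001, 452)
```

View pics/top5c.png

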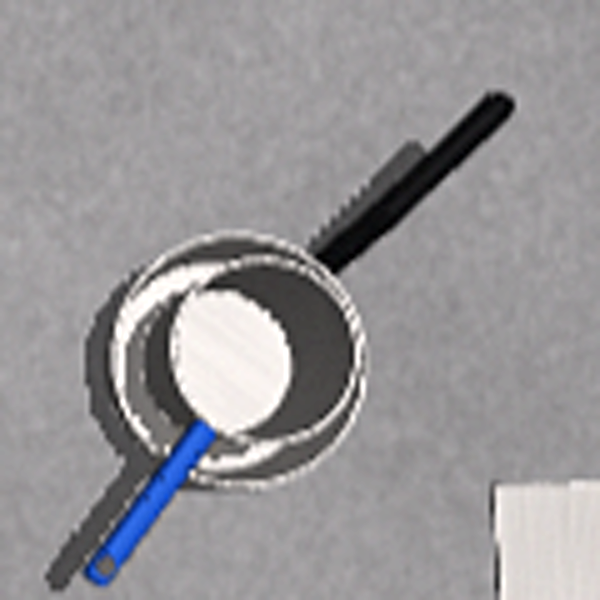

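The clean top view shows the blue pan inside the large one: blue rim centre about (267,348), large rim centre about (239,360). The handles point opposite ways, ending at (100,575) and (500,100). I'll work out the offset from these rims.

Run:
```python
from h import *
T=lambda x,y,z:px("top",(x+.5)/5-.5+330,(y+.5)/5-.5+120,z)
b=T(267,348,.088);l=T(239,360,.052);bt=T(100,577,.088);lt=T(502,100,.106)
a=lambda v:np.degrees(np.arctan2(v[1],v[0]))
u=(lt-l)[:2];u/=np.linalg.norm(u);w=(bt-b)[:2];w/=np.linalg.norm(w)
print("blue",b,"large",l,"offset",np.hypot(*(b-l)[:2]),"yaws",a(bt-b),a(lt-l),"grip x",(b[:2]+.09*w-l[:2])@u,"rim dia",T(173,348,.088)-T(362,348,.088))
n,d="scene",arm.capture("scene")[1];C=cloud(n,d).reshape(-1,3)
# inner floors, compare heights and blue rim heights round the circle
for nm,c in(("blue",b),("yellow",[.578,.06])):
    q=C[np.hypot(C[:,0]-c[0],C[:,1]-c[1])<.03];q=q[q[:,2]<.025]
    A=np.c_[q[:,:2]-c[:2],np.ones(len(q))];print(nm,"floor z,slopes",np.linalg.lstsq(A,q[:,2],rcond=None)[0].round(4)[[2,0,1]],len(q))
    r=C[(abs(np.hypot(C[:,0]-c[0],C[:,1]-c[1])-.0485)<.004)&(C[:,2]>.07)&(C[:,2]<.1)];th=np.degrees(np.arctan2(r[:,1]-c[1],r[:,0]-c[0]))
    print([round(float(r[(th>k)&(th<=k+45),2].max()),4) if ((th>k)&(th<=k+45)).any() else None for k in range(-180,180,45)])
```

```text
blue [ 0.5155072  -0.30552264  0.088     ] large [ 0.51185318 -0.30186757  0.052     ] offset 0.005168312446309614 yaws 143.62136139045944 -42.556530156616134 grip x -0.08431374904689715 rim dia [-0.00123976  0.09920977  0.        ]
blue floor z,slopes [0.0068 0.0251 0.0182] 232
[0.0896, 0.0907, 0.0898, 0.0914, 0.0905, 0.0902, 0.0907, 0.0908]
yellow floor z,slopes [ 0.003  -0.0038  0.0012] 288
[0.0872, 0.0874, 0.0863, 0.089, 0.0881, 0.0872, 0.0863, 0.0875]
```

```bash
python3 -c "
from station import arm
print(arm.job_done())"
```

```text
the job is handed in; nothing more can be done
None
```

I put the blue-handled pan inside the large pan with its handle pointing the opposite way, let go, moved the arm well clear and handed the job in at about 15 s. No verdict came back.

**How it went:** I pinched the blue handle at the grip point, carried the pan over and lowered it to contact. The last step peaked at about 21 N on the wrist. I eased that off to nearly nothing before opening the fingers.

**Last checks, from the camera images:**

| Check | Measured | Limit |
|---|---|---|
| Distance between pan axes | about 5 mm | 18 mm |
| Blue pan's floor and rim, higher than yellow's | 3–4 mm (seated is 3 mm) | 10 mm |
| Blue pan's tilt | 0.03 rad or less | 0.1 rad |
| Blue grip point, in the large pan's frame | x about -84 mm | below -60 mm |
| Handle directions | about 174° apart | about 35° either way of 180° |
| Yellow pan's movement | about 1 mm or less | 20 mm |

- **Large pan:** its rim was within about 1.5 mm of where it started. I judged it level on the bench from the pictures and did not refit its tilt.
- **Where checks disagreed:** the blue pan's fitted tilt came out as about -0.03 rad from the scene camera and +0.016 from the top camera. The raw fitted heights of 8–9 mm read high, but the same fit read 4–6 mm too high on the yellow pan, so I relied on the comparison between the two.
- **Handle yaw:** I left it about 5° off exactly opposite, which is well inside the limit.

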